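# Draw a sign blank home in the drilling jig and bolt it in

## Robot

A 6-joint arm with a two-finger parallel gripper is mounted at the origin on the work surface. World frame = base frame: x ahead of the robot, y to its left, z up, the work surface at z = 0. Lengths are in m, angles in rad, forces in N, time in s.
With the tool pointing down it reaches from about 0.225 to 0.875 m from the base axis. Payload 3.4 kg.
Tool frame: the origin (TCP) lies between the finger pads; the fingertips stand 8 mm ahead of it and the grasp point (between the pads) lies 11 mm behind it; z points along the fingers, y is the line along which they close (so a half turn about z gives the same grasp; the last joint's range is limited). The gripper opens to 85 mm and grips with 20 to 120 N. Pads are 22 mm wide; open, the fingers measure 114 mm over their backs; the gripper's body (76 mm by 85 mm) begins 54 mm behind the grasp point. The pads swing forward as they close: fully open they stand 13 mm farther back than shut.
Start: joints at [1.06, 0.276, 1.505, -0, 1.361, -0.121], TCP at [0.219, 0.532, 0.239] pointing down, gripper open.
Joint ranges: [-2.89, 2.89], [-0.75, 2.08], [0.22, 2.7], [-1.18, 4.32], [0.11, 2.71], [-2.7, 2.7]. Speed limits (rad/s): [2.57, 2.57, 3.14, 3.14, 3.14, 3.14].

## Interface

Orientations are given as a unit quaternion [w, x, y, z].
In Python, from rig import manip, optics, finder gives the robot as it stands.
- The arm moves only by the tool servo_tool, never from a script. Its argument "increments" is a list of rows, each a list of 7 numbers: the shift along the tool's x, y, z in cm, then the turn, a rotation vector about the tool's x, y, z in degrees, then the closure, from -1 (fully open) to 1 (shut). In form: [[x, y, z, rx, ry, rz, gripper], ...]. A call has exactly 5 rows; each row shifts and turns the commanded pose from where the row before left it, along the tool's axes as they then stand; what a row does not reach is not made up. A row lasts 1/10 s, in which the tool goes at most 50 mm and 8.59 degrees, less where a joint would pass 70% of its speed; a pose out of reach is approached as far as the arm can. A call is refused whole if a number of a shift passes 5 or a number of a turn 8.59, either way. A call with a gripper value outside its range is refused whole. The fingers move at their own pace and stop on an object; "squeeze" is the grip in N (left out, the last holds). Time passes only in rows, so rows that do not move let the fingers close, or fill a call up. It gives the time, the measured TCP pose, the force, the opening and the grip force at its end, in the units of the state.
- manip.get_state(): the state, without advancing time (a new reading comes with each control period).
- optics.get_image(name): name is "scene" or "top" or "wrist"; returns the picture (420x560x3 uint8, red, green, blue); there is no depth.
- optics.get_calibration(name): a dict with "fov_y" (degrees; the focal length in pixels is half the picture's height over the tangent of half this angle, whatever the lens; pixels are square), "cx", "cy" (the principal point, pixels), "dist_coeffs" ([k1, k2, p1, p2, k3] as OpenCV has them; the pictures are not rectified), "world_to_cam" (4x4, takes a point from world to camera coordinates). Camera axes: x right, y down, z forward; pixel columns grow to the right and rows downward; lengths in m; the calibration is good to about 2 mm. A picture is of the moment at which its call begins: read the wrist's pose just before it. get_calibration takes no time and is no camera call; for the wrist camera it gives the pose at the moment of the call.
- manip.sign_off(): hands the job in; it is judged then, once.
Trained networks look in the newest picture that a camera, given by its name, has taken for a name from the list of things; names that differ only in an ending like _2 or _b are one class to them, and where a whole thing is asked for, a point or a joint stands for the part that bears it (a point fixed in the world has none). Each returns a list of dicts, best first, with "p" (0 to 1); they miss things now and then, are a little off and sometimes report something else, mostly with a low value. They report only what shows in the picture. A call takes as long as a camera call. They do not tell look-alikes from the thing itself.
- finder.silhouettes(label, camera): "region" (420x560 bool, what is visible of it) and "box" ([centre column, centre row, width, height] in pixels, round what is visible of it).
- finder.tip_of(label, camera): "at" ([column, row] in pixels: a listed point, or the origin of a listed thing).
The state is a dict: "clock": time; "qpos": joint angles; "qd": joint speeds; "effort": joint torques, N m; "position": TCP position; "ee_rot": TCP orientation; "contact_force": force on the tool from outside, world axes, zero at the start; "moment": the same for the moment, N m; "width": finger opening in m; "gripper_force": force on a finger pad.
Only numpy, scipy, OpenCV 4.12 (cv2) and the standard library are available. Lean on these libraries where they do the work, as an engineer would, in place of code of your own. Each camera call takes 0.05 s, during which the arm holds its last target. There are 200 camera calls.

## Task

Draw the blue blank out from under the jig's grey cover by pressing on its top and pulling it along the channel toward the arm until it sits fully home against the end stop, then push the red-knobbed bolt all the way across behind it. Its bed is sprung, so press by feel: hard enough that it follows, but never with more than 18 N in all (press and pull together) on the blank, and do not lift it out of the channel; leave the bolt back until the blank is home. Leave all the other things on the bench where they are.

Things in the scene. Friction and masses are not known exactly. Their poses are not given: they have to be found in the camera images.
- jig: Drilling jig fixed to the bench: brown wooden base board 300 x 190 x 12 mm with an open channel 72 mm wide along its x axis, between aluminium rails (10 mm thick, tops at z = 34 mm). Origin: on the bench under the channel's centre line; z up, y left, -x the pulling direction, toward the arm. The points below are given in this frame, in mm.
- stop_face (a point): Top centre of the inner face of the dark steel end stop across the front of the channel: x = -100, y = 0, z = 37. The blank is home when its front edge meets this face.
- cover_edge (a point): Middle of the front edge, on top, of the grey sheet-metal cover over the rear of the channel: x = 45, y = 0, z = 50. The cover reaches from x = 45 to 165, y = -50 to 50, underside at z = 46. An orange box lies on its rear part.
- bed_hinge (a point): Front end of the black sprung channel floor, top face: x = -98, z = 28, hinged here about y, 68 wide, 225 long. A press on the blank tips its rear down: it yields from a moment of 0.3 to 0.45 N m about the hinge, then 10 N m per rad, bottoming at 0.07 rad. So a press of 10 N sinks it 5 to 8 mm far from the stop, under 1 mm within 40 mm of it: keep the force, not the depth.
- side_pad_face (a point): Middle of the black rubber pad in the left rail that a spring holds against the blank's left side with about 4.5 N, to keep it on the right rail: x = 0, y = 34, z = 27, 18 mm long. It drags on the blank all the way, about 5 N. Its dark steel housing: x = -15 to 15, y = 47 to 60, top at z = 38.
- blank_mid (a point): Centre of the loose blank, a metal plate 120 (x) x 70 (y) x 5 mm, 0.08 to 0.16 kg, blue non-slip film on top (friction about 1), smooth below (about 0.3). Axes as the jig's; top 2.5 mm above this point; rails shield its sides. It starts partly under the cover, 65 to 85 mm short of home; home is x = -40. A press of about 8 to 10 N is needed to draw it against the side pad, else the fingers slip.
- bolt (a joint): Travel of the steel bolt in m: 0 drawn back (starts at 0 to 0.004), 0.045 fully across. Slides along the jig's -y from the left, takes about 3 N, stays where left. Bar x = 23 to 35, z = 29.5 to 38.5, between two dark guides (x = 16 to 42, y = 55 to 81, tops at z = 38). Passes 3 mm behind a blank that is home; a blank not home blocks it.
- bolt_knob (a point): Middle of the upright red knob on the bolt, a cylinder 16 mm in diameter and 35 mm high (17 mm below to 18 mm above this point): x = 29, z = 56, y = 95 minus the bolt's travel in mm. There is free room on its outer (+y) side.
- bit_box: Bystander: small orange box 30 x 60 x 18 mm lying on the jig's cover. Origin: centre of its underside.
- spare_blank: Bystander: bare aluminium blank 120 x 70 x 5 mm lying on the bench to the right of the jig. Origin: centre of its underside.
- screwdriver: Bystander: screwdriver lying on the bench to the left of the jig. Origin: centre of its underside.
- mug: Bystander: white mug, 80 mm wide, 95 mm high, with a handle, at the left of the bench. Origin: centre of its underside.
- glue: Bystander: yellow glue bottle, 60 mm wide, 150 mm high, at the right of the bench. Origin: centre of its underside.
- wrench: Bystander: wrench lying at the right of the bench. Origin: centre of its underside.
- dish: Bystander: blue ceramic bowl, 120 mm wide, 50 mm high, at the left of the bench. Origin: centre of its underside.
Not all that is in view belongs to the job. Leave any brown or orange look-alike of the part that bears blank_mid alone.

How it is judged:
By the outcome, as a careful person would: the job done as asked, in the order asked, and still so for the second after the job is handed in, with the robot touching nothing.
It also fails if it takes over 72 s, if anything falls off the work surface, if the arm or the gripper's body presses on something with over 40 N, if the wrist force passes 120 N, or if a joint passes its speed limit or range.

## Working session

There is one attempt and no reset: what is moved stays moved. The work goes in short steps, Python scripts to look and compute and a tool call to move; the robot and the scene stay as the last step left them, time stands still between calls to the robot, and variables do not carry over. Pictures are saved under pics/ and viewed, at most 10 in all, crops included, and the job is handed in when it is done.

Besides the shell and the picture viewer there is one more tool, called after "Call:" as name(argument=value, ...) on one line, values as JSON. servo_tool: Moves the arm, as the interface text tells. Its arguments: {"type":"object","properties":{"increments":{"type":"array","items":{"type":"array","items":{"type":"number"}}},"squeeze":{"type":"number"}},"required":["increments"]}

```bash
ls; mkdir -p pics; cat > h.py <<'E'
import numpy as np, cv2
from rig import manip, optics, finder
def K(c):
    f=210/np.tan(np.radians(c["fov_y"])/2)
    return np.array([[f,0,c["cx"]],[0,f,c["cy"]],[0,0,1.]])
def ray(c,px):
    u=cv2.undistortPoints(np.array([[px]],float),K(c),np.array(c["dist_coeffs"]))[0,0]
    W=np.linalg.inv(np.array(c["world_to_cam"])); 
    d=W[:3,:3]@np.array([u[0],u[1],1]); return W[:3,3],d
def atz(c,px,z):
    o,d=ray(c,px); return o+d*(z-o[2])/d[2]
def proj(c,P):
    T=np.array(c["world_to_cam"]); r=cv2.Rodrigues(T[:3,:3])[0]
    return cv2.projectPoints(np.array(P,float).reshape(-1,1,3),r,T[:3,3],K(c),np.array(c["dist_coeffs"]))[0][:,0]
def save(n,im): cv2.imwrite("pics/"+n,cv2.cvtColor(im,cv2.COLOR_RGB2BGR))
E
python3 - <<'E'
from h import *
zs=dict(stop_face=.037,cover_edge=.05,side_pad_face=.027,blank_mid=.031,bolt_knob=.056,jig=0,bit_box=.05)
ims=[]
for cam in("scene","top"):
    ims.append(optics.get_image(cam)); c=optics.get_calibration(cam)
    for n,z in zs.items():
        for r in finder.tip_of(n,cam)[:3]:
            if r["p"]>.2: print(cam,n,round(r["p"],2),np.round(r["at"],1),atz(c,r["at"],z).round(4))
save("s.png",ims[0]);save("t.png",ims[1])
s=manip.get_state();print(s["clock"],s["position"],s["ee_rot"],s["contact_force"])
E
```

```text
pics
scene stop_face 0.77 [249.2 207.6] [ 0.4312 -0.0343  0.037 ]
scene stop_face 0.71 [158.9 342.4] [ 0.6782 -0.4646  0.037 ]
scene cover_edge 0.63 [279.4 234.2] [ 0.5862 -0.0372  0.05  ]
scene side_pad_face 0.6 [281.7 224. ] [0.54   0.0063 0.027 ]
scene blank_mid 0.97 [183.1 223.2] [ 0.3592 -0.2232  0.031 ]
scene blank_mid 0.77 [281.3 167.5] [0.3322 0.165  0.031 ]
scene blank_mid 0.75 [246.1 300.1] [ 0.702  -0.2329  0.031 ]
scene bolt_knob 0.57 [268.7 235.7] [ 0.5768 -0.0677  0.056 ]
scene bolt_knob 0.48 [249.5 208.2] [ 0.4511 -0.0457  0.056 ]
scene bolt_knob 0.47 [300.2 213.4] [0.5619 0.0584 0.056 ]
scene jig 0.76 [271.2 233.6] [ 0.531  -0.0267  0.    ]
scene jig 0.4 [279.8 224.3] [0.5161 0.0171 0.    ]
scene bit_box 0.71 [286.3 249.2] [ 0.6428 -0.0568  0.05  ]
top stop_face 0.97 [304.  231.4] [ 0.4348 -0.0379  0.037 ]
top cover_edge 0.76 [306.9 181.1] [ 0.5798 -0.049   0.05  ]
top side_pad_face 0.5 [296.5 199.4] [ 0.5305 -0.0183  0.027 ]
top blank_mid 0.84 [305.7 187.8] [ 0.5639 -0.0459  0.031 ]
top blank_mid 0.76 [363.5 265.2] [ 0.3356 -0.206   0.031 ]
top blank_mid 0.68 [232.  277.4] [0.3066 0.17   0.031 ]
top bolt_knob 0.43 [277.4 186.8] [0.5631 0.0366 0.056 ]
top bolt_knob 0.26 [301.8 180.7] [ 0.5799 -0.0341  0.056 ]
top jig 0.58 [305.5 200.9] [ 0.5304 -0.0456  0.    ]
top bit_box 0.71 [313.8 158. ] [ 0.6486 -0.0708  0.05  ]
0.8 [0.21852348 0.53189677 0.23935911] [1.24574503e-05 1.93686821e-01 9.81063408e-01 6.81649205e-05] [-0.53670554  0.92475567 -0.81012369]
```

View pics/t.png

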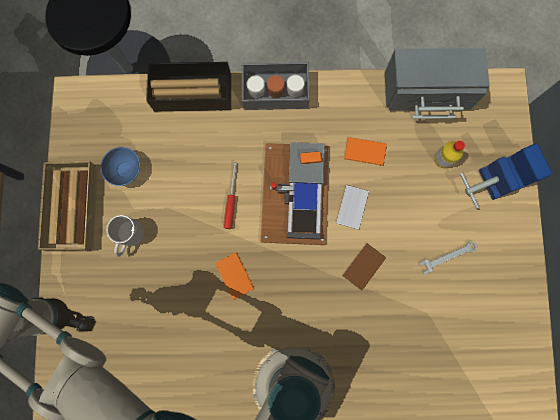

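View pics/s.png

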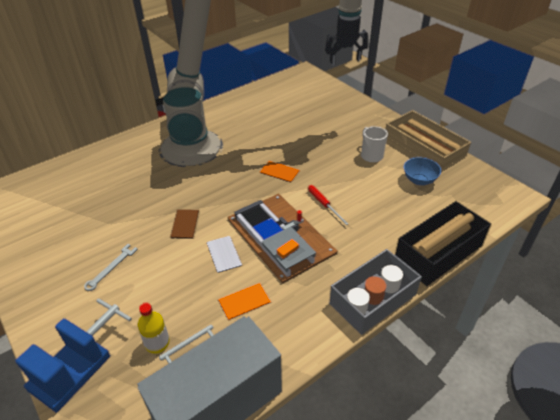

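The top view shows the jig's blue blank at about (305,195), under the grey cover at (307,160). The red knob is at (275,187). The look-alikes are the orange plates at (366,150) and (235,275), the brown plate at (364,266) and the bare spare at (353,207). Only the blue one in the jig fits the description. I'll go closer and use the wrist camera.

Call:
servo_tool(increments=[[-3.4,-3.4,-0.3,0,0,0,1],[-3.4,-3.4,-0.3,0,0,0,1],[-3.4,-3.4,-0.3,0,0,0,1],[-3.4,-3.4,-0.3,0,0,0,1],[-3.4,-3.4,-0.3,0,0,0,1]], squeeze=60)

```text
clock: 1.3
position: [0.3115, 0.3084, 0.2546]
ee_rot: [0.0, 0.193, 0.981, 0.0]
contact_force: [1.3, -0.2, -0.9]
width: 0.0126
gripper_force: 0.0
```

Call:
servo_tool(increments=[[-3.4,-3.4,-0.3,0,0,0,1],[-3.4,-3.4,-0.3,0,0,0,1],[-3.4,-3.4,-0.3,0,0,0,1],[-3.4,-3.4,-0.3,0,0,-6,1],[-3.4,-3.0,-0.3,0,0,-6,1]])

```text
clock: 1.8
position: [0.409, 0.0927, 0.2698]
ee_rot: [0.0, 0.089, 0.996, 0.0]
contact_force: [1.3, 0.4, 0.4]
width: 0.0002
gripper_force: 0.0
```

Call:
servo_tool(increments=[[-2,-2,0,0,0,-6,1],[-2,-2,0,0,0,0,1],[0,0,0,0,0,0,1],[0,0,0,0,0,0,1],[0,0,0,0,0,0,1]])

```text
clock: 2.3
position: [0.4429, 0.0506, 0.2692]
ee_rot: [-0.0, 0.038, 0.999, 0.0]
contact_force: [-0.5, 0.3, -0.1]
width: 0.0002
gripper_force: 0.0
```

```bash
python3 - <<'E'
from h import *
zs=dict(stop_face=.037,cover_edge=.05,side_pad_face=.027,blank_mid=.031,bolt_knob=.056,bit_box=.05)
s=manip.get_state();print(s["clock"],s["position"],s["ee_rot"],s["contact_force"],s["width"],s["qpos"])
c=optics.get_calibration("wrist");im=optics.get_image("wrist");save("w1.png",im)
for n,z in zs.items():
    for r in finder.tip_of(n,"wrist")[:3]:
        if r["p"]>.2: print(n,round(r["p"],2),np.round(r["at"],1),atz(c,r["at"],z).round(4))
for i in range(4): optics.get_image("wrist");print(manip.get_state()["contact_force"])
E
```

```text
2.3 [0.44294326 0.05062381 0.26919498] [-3.54294181e-04  3.82512649e-02  9.99268046e-01  2.96848326e-04] [-0.45496482  0.2712621  -0.07027407] 0.00023710981097187404 [-4.29835302e-02  6.15983895e-02  1.70111185e+00  6.01301265e-04
  1.37959383e+00 -1.53737313e+00]
stop_face 0.79 [207.5 182.3] [ 0.4304 -0.0354  0.037 ]
stop_face 0.62 [222.3 241.5] [ 0.5117 -0.027   0.037 ]
cover_edge 0.71 [210.3 290.2] [ 0.5766 -0.0498  0.05  ]
side_pad_face 0.58 [237.1 252.1] [ 0.5329 -0.0107  0.027 ]
blank_mid 0.72 [213.6 271.8] [ 0.5588 -0.0466  0.031 ]
blank_mid 0.68 [359.3  73.2] [0.3163 0.1582 0.031 ]
blank_mid 0.67 [ 73.6 115.2] [ 0.3351 -0.1908  0.031 ]
bit_box 0.65 [211.6 289.5] [ 0.5757 -0.0479  0.05  ]
[0.01715782 0.85419166 0.30700949]
[ 0.05992869 -0.14967615 -0.12212269]
[ 0.26695369  1.13023445 -0.1601235 ]
[-0.85430462 -0.24419808 -0.28772941]
```

View pics/w1.png

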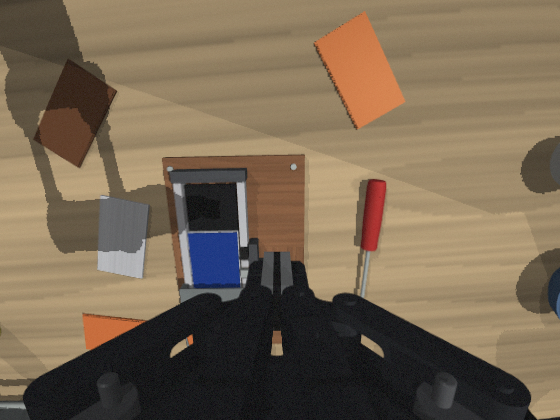

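The blue blank is at (214,258) in the wrist view, in the jig between the rails, with the grey cover below it. The plates at (360,70), (75,112) and (122,236) are look-alikes or the spare. I'll take one enlarged crop to confirm the blank and get the jig's yaw.

```bash
python3 - <<'E'
from h import *
im=cv2.imread("pics/w1.png")[145:305,155:315]
cv2.imwrite("pics/w1c.png",cv2.resize(im,(600,600),interpolation=cv2.INTER_CUBIC)) # x3.75
E
```

```text
(no output)
```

View pics/w1c.png

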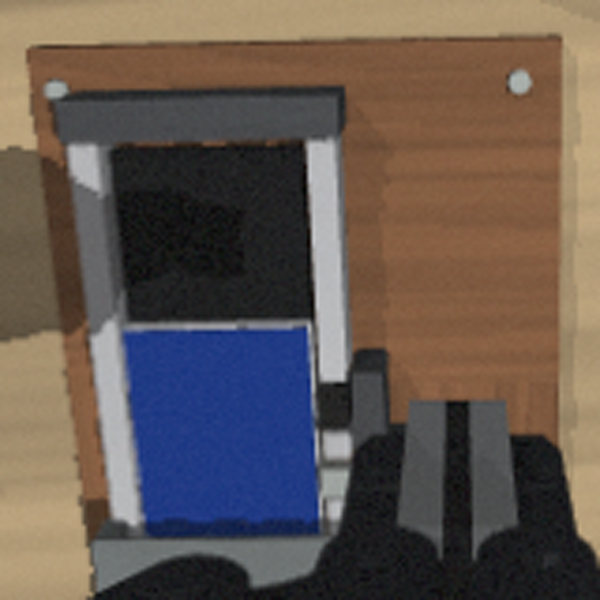

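The crop confirms the blue blank in the channel. Its front edge runs (120,328)–(312,321) in the crop, the cover edge is at row ~540 and the stop's inner edge at row ~140. Next I fit the jig pose.

```bash
cat > fit.py <<'E'
from h import *
c=optics.get_calibration("wrist")
g=lambda x,y,z:atz(c,(155+x/3.75,145+y/3.75),z)[:2]
pts={"stopR":g(62,144,.037),"stopL":g(343,136,.037),"boardR":g(30,48,.012),"boardL":g(560,37,.012),
"rR0":g(110,200,.034),"rR1":g(136,500,.034),"rL0":g(306,150,.034),"rL1":g(319,375,.034),"cov":g(92,540,.05),"bR":g(124,328,.033),"bL":g(312,321,.033)}
for k,v in pts.items(): print(k,v.round(4))
d=lambda a,b:(pts[b]-pts[a])
ang=lambda v:np.degrees(np.arctan2(v[1],v[0]))
for a,b in(("boardR","boardL"),("stopR","stopL"),("bR","bL")): print(a,ang(d(a,b))-90,np.linalg.norm(d(a,b)))
for a,b in(("rR0","rR1"),("rL0","rL1")): print(a,ang(d(a,b)))
from scipy.optimize import least_squares
def res(p):
    R=np.array([[np.cos(p[2]),-np.sin(p[2])],[np.sin(p[2]),np.cos(p[2])]])
    j={k:R.T@(v-p[:2]) for k,v in pts.items()}
    res.j=j
    return [j["stopR"][0]+.1,j["stopL"][0]+.1,j["boardR"][0]+.15,j["boardL"][0]+.15,j["rR0"][1]+.036,j["rR1"][1]+.036,j["rL0"][1]-.036,j["rL1"][1]-.036,j["cov"][0]-.045,j["cov"][1]+.05]
r=least_squares(res,[.53,-.04,-.07]);print(r.x,np.degrees(r.x[2]),(r.fun*1000).round(1));print({k:(v*1000).round(1) for k,v in res.j.items()})
E
python3 fit.py
```

```text
stopR [ 0.4291 -0.0821]
stopL [0.4338 0.0133]
boardR [ 0.3981 -0.0969]
boardL [0.409 0.09 ]
rR0 [ 0.4503 -0.07  ]
rR1 [ 0.5662 -0.0797]
rL0 [ 4.382e-01 -1.000e-04]
rL1 [ 0.5207 -0.0049]
cov [ 0.5728 -0.0926]
bR [ 0.4978 -0.0731]
bL [ 0.5002 -0.0053]
boardR -3.3210190513964335 0.18722868356800543
stopR -2.836838259289763 0.09551894744823745
bR -2.056290267067709 0.06790138264541713
rR0 -4.785770535150123
rL0 -3.3379018842894097
[ 0.53918926 -0.04192097 -0.08443759] -4.837917779351565 [-6.3 -9.7 14.1  9.1  0.6  0.7 -2.9 -0.7 -7.2  2.3]
{'stopR': array([-106.3,  -49.3]), 'stopL': array([-109.7,   46.2]), 'boardR': array([-135.9,  -66.7]), 'boardL': array([-140.9,  120.5]), 'rR0': array([-86.2, -35.4]), 'rR1': array([ 30.1, -35.3]), 'rL0': array([-104.2,   33.1]), 'rL1': array([-21.5,  35.3]), 'cov': array([ 37.8, -47.7]), 'bR': array([-38.6, -34.6]), 'bL': array([-41.9,  33.3])}
```

```bash
sed -i 's/j\["boardR"\]\[0\]+.15,j\["boardL"\]\[0\]+.15/2*(j["boardR"][0]-j["boardL"][0])/' fit.py; python3 fit.py | tail -2
python3 - <<'E'
from h import *
# refit check in the top picture
im=cv2.imread("pics/t.png");c=optics.get_calibration("top")
E
```

```text
[ 0.5310811  -0.04069042 -0.05830673] -3.3407296272819913 [ 0.6 -0.3  0.1  2.1 -0.9 -0.9 -0.9 -0.3  0.6]
{'stopR': array([-99.4, -47.3]), 'stopL': array([-100.3,   48.3]), 'boardR': array([-129.4,  -63.9]), 'boardL': array([-129.5,  123.4]), 'rR0': array([-78.9, -33.9]), 'rR1': array([ 37.3, -36.9]), 'rL0': array([-95.1,  35.1]), 'rL1': array([-12.4,  35.1]), 'cov': array([ 44.7, -49.4]), 'bR': array([-31.4, -34.3]), 'bL': array([-32.9,  33.6])}
```

Jig pose is (0.5311, −0.0407) with yaw −3.34°, residuals under about 2 mm. The blank's front edge is at jig x ≈ −32, so it is about 68 mm short of home, which agrees with the task text. I'll go above jig (12, 0).

Call:
servo_tool(increments=[[-2.14,-1.68,1,0,0,-1,1],[-2.14,-1.68,1,0,0,0,1],[-2.14,-1.68,1,0,0,0,1],[-2.14,-1.68,1,0,0,0,1],[-2.14,-1.68,1,0,0,0,1]])

```text
clock: 3.35
position: [0.546, -0.0414, 0.2188]
ee_rot: [0.0, 0.03, 1.0, 0.0]
contact_force: [-0.2, 0.6, -0.4]
width: 0.0001
gripper_force: 0.0
```

Call:
servo_tool(increments=[[0,0,4,0,0,0,1],[0,0,4,0,0,0,1],[0,0,3,0,0,0,1],[0,0,2,0,0,0,1],[0,0,0,0,0,0,1]])

```text
clock: 3.85
position: [0.5428, -0.0402, 0.0862]
ee_rot: [-0.003, 0.03, 1.0, 0.001]
contact_force: [-0.3, 0.6, 1.4]
width: 0.0001
gripper_force: 0.0
```

```bash
cat > st.py <<'E'
from h import *
s=manip.get_state();p=np.array(s["position"]);J=np.array([.5311,-.0407]);a=-.0583
R=np.array([[np.cos(a),-np.sin(a)],[np.sin(a),np.cos(a)]])
print(s["clock"],p.round(4),"jig mm",(R.T@(p[:2]-J)*1000).round(1),np.round(s["ee_rot"],4))
E
cat > fz.py <<'E'
from h import *
F=[]
for i in range(6): optics.get_image("wrist");F.append(manip.get_state()["contact_force"])
print("F",np.mean(F,0).round(2))
E
python3 st.py;python3 fz.py; python3 - <<'E'
from h import *
im=optics.get_image("wrist");save("w2.png",im)
E
```

```text
3.85 [ 0.5428 -0.0402  0.0862] jig mm [11.7  1.2] [-3.500e-03  2.990e-02  9.995e-01  7.000e-04]
F [0.31 0.11 0.57]
```

View pics/w2.png

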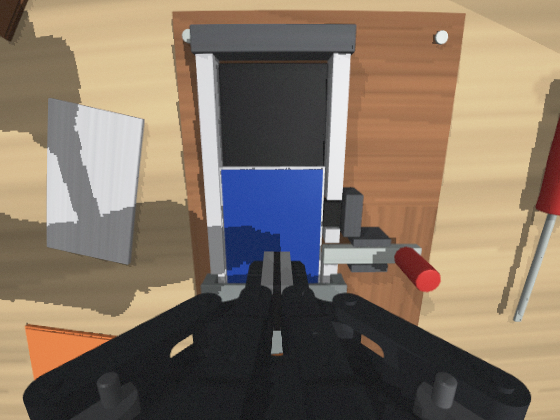

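The view shows the fingers centred in the channel at (277,265) above the blue blank, with the red knob at (418,270) clear to the side. Descending slowly.

Call:
servo_tool(increments=[[0,-0.1,1.5,0,0,0,1],[0,0,1.3,0,0,0,1],[0,0,0.6,0,0,0,1],[0,0,0.2,0,0,0,1],[0,0,0,0,0,0,1]])

```text
clock: 4.7
position: [0.5454, -0.0416, 0.0536]
ee_rot: [0.0, 0.03, 1.0, 0.0]
contact_force: [1.2, -0.1, -0.8]
width: -0.0002
gripper_force: 0.0
```

Call:
servo_tool(increments=[[0,0,0.1,0,0,0,1],[0,0,0.1,0,0,0,1],[0,0,0.1,0,0,0,1],[0,0,0,0,0,0,1],[0,0,0,0,0,0,1]])

```text
clock: 5.2
position: [0.5452, -0.0415, 0.0503]
ee_rot: [0.0, 0.03, 1.0, 0.0]
contact_force: [0.2, 0.2, 0.6]
width: 0.0002
gripper_force: 0.0
```

Call:
servo_tool(increments=[[0,0,0.15,0,0,0,1],[0,0,0.15,0,0,0,1],[0,0,0.15,0,0,0,1],[0,0,0.15,0,0,0,1],[0,0,0,0,0,0,1]])

```text
clock: 5.7
position: [0.5449, -0.0415, 0.0439]
ee_rot: [-0.0, 0.03, 1.0, 0.0]
contact_force: [0.0, 1.2, -0.1]
width: 0.0
gripper_force: 0.0
```

Call:
servo_tool(increments=[[0,0,0.1,0,0,0,1],[0,0,0.1,0,0,0,1],[0,0,0.05,0,0,0,1],[0,0,0,0,0,0,1],[0,0,0,0,0,0,1]])

```text
clock: 6.2
position: [0.5451, -0.0416, 0.0418]
ee_rot: [0.0, 0.03, 1.0, 0.0]
contact_force: [0.2, 0.5, -0.1]
width: -0.0002
gripper_force: 0.0
```

Call:
servo_tool(increments=[[0,0,0.1,0,0,0,1],[0,0,0.1,0,0,0,1],[0,0,0,0,0,0,1],[0,0,0,0,0,0,1],[0,0,0,0,0,0,1]])

```text
clock: 6.7
position: [0.5453, -0.0416, 0.0403]
ee_rot: [0.0, 0.03, 1.0, -0.0]
contact_force: [-0.5, 0.8, 5.8]
width: 0.0001
gripper_force: 2.7
```

Call:
servo_tool(increments=[[0,0,0.1,0,0,0,1],[0,0,0.1,0,0,0,1],[0,0,0,0,0,0,1],[0,0,0,0,0,0,1],[0,0,0,0,0,0,1]])

```text
clock: 7.2
position: [0.5455, -0.0416, 0.0385]
ee_rot: [0.001, 0.03, 1.0, -0.0]
contact_force: [-1.1, 0.1, 6.2]
width: 0.0001
gripper_force: 3.3
```

Call:
servo_tool(increments=[[0,0,0.1,0,0,0,1],[0,0,0.1,0,0,0,1],[0,0,0.1,0,0,0,1],[0,0,0,0,0,0,1],[0,0,0,0,0,0,1]])

```text
clock: 7.7
position: [0.5456, -0.0416, 0.0358]
ee_rot: [0.001, 0.03, 1.0, -0.0]
contact_force: [-1.0, 0.0, 9.0]
width: 0.0003
gripper_force: 4.4
```

```bash
python3 st.py; python3 fz.py
```

```text
7.7 [ 0.5456 -0.0416  0.0358] jig mm [14.5 -0. ] [ 7.000e-04  2.970e-02  9.996e-01 -1.000e-04]
F [-1.33  0.56  8.99]
```

Call:
servo_tool(increments=[[0,0,0.1,0,0,0,1],[0.1,0,0,0,0,0,1],[0.2,0,0,0,0,0,1],[0.2,0,-0.02,0,0,0,1],[0.2,0,-0.02,0,0,0,1]])

```text
clock: 8.5
position: [0.5438, -0.0416, 0.0362]
ee_rot: [0.006, 0.03, 1.0, -0.0]
contact_force: [6.5, 1.7, 6.8]
width: 0.0002
gripper_force: 3.5
```

Call:
servo_tool(increments=[[0,0,0.1,0,0,0,1],[0,0,0.1,0,0,0,1],[0,0,0.1,0,0,0,1],[0,0,0,0,0,0,1],[0,0,0,0,0,0,1]])

```text
clock: 9.0
position: [0.5435, -0.0415, 0.0339]
ee_rot: [0.006, 0.03, 1.0, -0.0]
contact_force: [3.7, 1.2, 11.3]
width: -0.0002
gripper_force: 5.9
```

Call:
servo_tool(increments=[[0.1,0,0,0,0,0,1],[0.1,0,0,0,0,0,1],[0.1,0,0,0,0,0,1],[0.1,0,0,0,0,0,1],[0,0,0,0,0,0,1]])

```text
clock: 9.5
position: [0.5418, -0.0415, 0.0343]
ee_rot: [0.008, 0.03, 1.0, -0.0]
contact_force: [6.8, 2.6, 9.7]
width: 0.0
gripper_force: 5.0
```

Call:
servo_tool(increments=[[0.1,0,0.02,0,0,0,1],[0.1,0,0.02,0,0,0,1],[0.1,0,0,0,0,0,1],[0.1,0,0,0,0,0,1],[0,0,0,0,0,0,1]])

```text
clock: 10.0
position: [0.5383, -0.0413, 0.0341]
ee_rot: [0.009, 0.03, 0.999, -0.0]
contact_force: [8.0, 2.7, 10.7]
width: 0.0002
gripper_force: 5.6
```

```bash
cat > edge.py <<'E'
from h import *
c=optics.get_calibration("wrist");im=optics.get_image("wrist").astype(int)
b=(im[...,2]>90)&(im[...,2]>im[...,0]+50)&(im[...,2]>im[...,1]+40)
n,l,s,ct=cv2.connectedComponentsWithStats(b[:330,150:400].astype(np.uint8))
k=1+np.argmax(s[1:,4]);m=np.zeros(b.shape,bool);m[:330,150:400]=l==k
cols=np.where(m.sum(0)>15)[0];J=np.array([.5311,-.0407]);a=-.0583
R=np.array([[np.cos(a),-np.sin(a)],[np.sin(a),np.cos(a)]])
for q in(.2,.4,.6,.8):
    u=int(cols[0]+q*(cols[-1]-cols[0]));v=np.where(m[:,u])[0][0]
    print((u,v),[(R.T@(atz(c,(u,v),z)[:2]-J)*1000).round(1) for z in(.033,.031)])
E
python3 edge.py; python3 st.py; python3 fz.py
```

```text
(231, np.int64(188)) [array([-39.1, -20.7]), array([-38.7, -21. ])]
(258, np.int64(188)) [array([-39.1,  -8.1]), array([-38.6,  -8.3])]
(285, np.int64(187)) [array([-39.5,   4.4]), array([-39.1,   4.5])]
(312, np.int64(187)) [array([-39.5,  17. ]), array([-39.1,  17.2])]
10.05 [ 0.5383 -0.0413  0.0341] jig mm [ 7.2 -0.2] [ 8.800e-03  3.040e-02  9.995e-01 -5.000e-04]
F [ 7.84  2.54 11.  ]
```

The blank follows: its front edge is now at −39 and the tool moved the same amount. Continuing, raising as the lever arm shortens.

Call:
servo_tool(increments=[[0.2,0,-0.03,0,0,0,1],[0.2,0,-0.03,0,0,0,1],[0.2,0,-0.03,0,0,0,1],[0.2,0,-0.03,0,0,0,1],[0,0,0,0,0,0,1]])

```text
clock: 10.85
position: [0.5301, -0.0408, 0.0353]
ee_rot: [0.009, 0.03, 1.0, -0.0]
contact_force: [6.6, 3.0, 12.2]
width: -0.0001
gripper_force: 5.9
```

Call:
servo_tool(increments=[[0.2,0,-0.04,0,0,0,1],[0.2,0,-0.04,0,0,0,1],[0.2,0,-0.04,0,0,0,1],[0.2,0,-0.03,0,0,0,1],[0,0,0,0,0,0,1]])

```text
clock: 11.35
position: [0.5219, -0.0403, 0.0367]
ee_rot: [0.008, 0.03, 1.0, -0.0]
contact_force: [8.0, 2.4, 11.0]
width: -0.0003
gripper_force: 5.8
```

Call:
servo_tool(increments=[[0.2,0,-0.03,0,0,0,1],[0.2,0,-0.03,0,0,0,1],[0.2,0,-0.03,0,0,0,1],[0.2,0,-0.03,0,0,0,1],[0,0,0,0,0,0,1]])

```text
clock: 11.85
position: [0.5139, -0.0398, 0.0378]
ee_rot: [0.008, 0.03, 1.0, -0.0]
contact_force: [7.9, 2.1, 11.6]
width: 0.0001
gripper_force: 5.8
```

```bash
python3 edge.py; python3 st.py; python3 fz.py
```

```text
(231, np.int64(187)) [array([-63.2, -21.3]), array([-62.8, -21.6])]
(258, np.int64(187)) [array([-63.2,  -8.4]), array([-62.8,  -8.5])]
(285, np.int64(187)) [array([-63.2,   4.5]), array([-62.7,   4.6])]
(312, np.int64(187)) [array([-63.2,  17.4]), array([-62.7,  17.7])]
11.9 [ 0.5139 -0.0399  0.0378] jig mm [-17.2  -0.2] [ 8.300e-03  3.040e-02  9.995e-01 -5.000e-04]
F [ 7.14  2.32 11.63]
```

Call:
servo_tool(increments=[[0.2,0,-0.03,0,0,0,1],[0.2,0,-0.03,0,0,0,1],[0.2,0,-0.03,0,0,0,1],[0.2,0,-0.02,0,0,0,1],[0,0,0,0,0,0,1]])

```text
clock: 12.7
position: [0.5058, -0.0394, 0.0389]
ee_rot: [0.008, 0.03, 1.0, -0.0]
contact_force: [6.6, 2.7, 11.8]
width: -0.0001
gripper_force: 5.7
```

Call:
servo_tool(increments=[[0.2,0,-0.03,0,0,0,1],[0.2,0,-0.02,0,0,0,1],[0.2,0,-0.02,0,0,0,1],[0.2,0,-0.02,0,0,0,1],[0,0,0,0,0,0,1]])

```text
clock: 13.2
position: [0.4977, -0.0389, 0.0397]
ee_rot: [0.008, 0.03, 1.0, -0.0]
contact_force: [7.3, 1.4, 11.6]
width: 0.0001
gripper_force: 5.7
```

Call:
servo_tool(increments=[[0.2,0,-0.02,0,0,0,1],[0.2,0,-0.02,0,0,0,1],[0.2,0,-0.02,0,0,0,1],[0.2,0,-0.02,0,0,0,1],[0,0,0,0,0,0,1]])

```text
clock: 13.7
position: [0.4895, -0.0384, 0.0404]
ee_rot: [0.008, 0.03, 1.0, -0.0]
contact_force: [6.8, 2.4, 11.3]
width: 0.0003
gripper_force: 5.6
```

```bash
python3 edge.py; python3 st.py; python3 fz.py
```

```text
(231, np.int64(187)) [array([-87.1, -21.7]), array([-86.6, -22. ])]
(258, np.int64(186)) [array([-87.5,  -8.5]), array([-87.1,  -8.6])]
(285, np.int64(187)) [array([-87. ,   4.6]), array([-86.6,   4.7])]
(312, np.int64(186)) [array([-87.5,  17.7]), array([-87.,  18.])]
13.75 [ 0.4895 -0.0384  0.0404] jig mm [-41.6  -0.1] [ 7.800e-03  3.040e-02  9.995e-01 -4.000e-04]
F [ 6.76  2.65 11.54]
```

Call:
servo_tool(increments=[[0.15,0,-0.01,0,0,0,1],[0.15,0,-0.01,0,0,0,1],[0.15,0,-0.01,0,0,0,1],[0.15,0,-0.01,0,0,0,1],[0.15,0,-0.01,0,0,0,1]])

```text
clock: 14.55
position: [0.4825, -0.038, 0.0409]
ee_rot: [0.008, 0.031, 1.0, -0.0]
contact_force: [8.1, 2.6, 10.5]
width: 0.0003
gripper_force: 5.1
```

Call:
servo_tool(increments=[[0.1,0,0,0,0,0,1],[0.1,0,0,0,0,0,1],[0.1,0,0,0,0,0,1],[0.1,0,0,0,0,0,1],[0,0,0,0,0,0,1]])

```text
clock: 15.05
position: [0.4786, -0.0378, 0.0409]
ee_rot: [0.008, 0.031, 0.999, -0.0]
contact_force: [6.6, 3.3, 11.0]
width: -0.0
gripper_force: 5.7
```

```bash
python3 edge.py; python3 st.py; python3 fz.py
```

```text
(231, np.int64(187)) [array([-97.9, -21.8]), array([-97.5, -22.1])]
(258, np.int64(186)) [array([-98.4,  -8.5]), array([-98. ,  -8.7])]
(284, np.int64(186)) [array([-98.4,   4.1]), array([-97.9,   4.2])]
(311, np.int64(186)) [array([-98.3,  17.3]), array([-97.9,  17.6])]
15.1 [ 0.4786 -0.0378  0.041 ] jig mm [-52.6  -0.2] [ 8.300e-03  3.050e-02  9.995e-01 -5.000e-04]
F [ 7.16  2.79 11.69]
```

Call:
servo_tool(increments=[[0.08,0,0,0,0,0,1],[0.08,0,0,0,0,0,1],[0.08,0,0,0,0,0,1],[0,0,0,0,0,0,1],[0,0,0,0,0,0,1]])

```text
clock: 15.9
position: [0.4766, -0.0379, 0.041]
ee_rot: [0.009, 0.03, 0.999, -0.001]
contact_force: [7.9, 3.0, 10.6]
width: -0.0
gripper_force: 5.4
```

Call:
servo_tool(increments=[[0.05,0,0,0,0,0,1],[0.05,0,0,0,0,0,1],[0.05,0,0,0,0,0,1],[0,0,0,0,0,0,1],[0,0,0,0,0,0,1]])

```text
clock: 16.4
position: [0.4754, -0.0381, 0.041]
ee_rot: [0.009, 0.03, 0.999, -0.001]
contact_force: [7.8, 0.9, 9.7]
width: -0.0002
gripper_force: 5.1
```

```bash
python3 edge.py; python3 st.py; python3 fz.py; python3 - <<'E'
from h import *
im=optics.get_image("wrist");save("w3.png",cv2.resize(im[120:300,180:360],(600,600),interpolation=cv2.INTER_CUBIC))
E
```

```text
(233, np.int64(191)) [array([-99.1, -21.4]), array([-98.6, -21.7])]
(259, np.int64(190)) [array([-99.5,  -8.6]), array([-99.1,  -8.7])]
(286, np.int64(190)) [array([-99.5,   4.6]), array([-99.1,   4.7])]
(312, np.int64(190)) [array([-99.5,  17.4]), array([-99. ,  17.6])]
16.45 [ 0.4754 -0.0381  0.041 ] jig mm [-55.8  -0.6] [ 8.900e-03  3.030e-02  9.995e-01 -9.000e-04]
F [ 8.44  1.34 10.14]
```

View pics/w3.png

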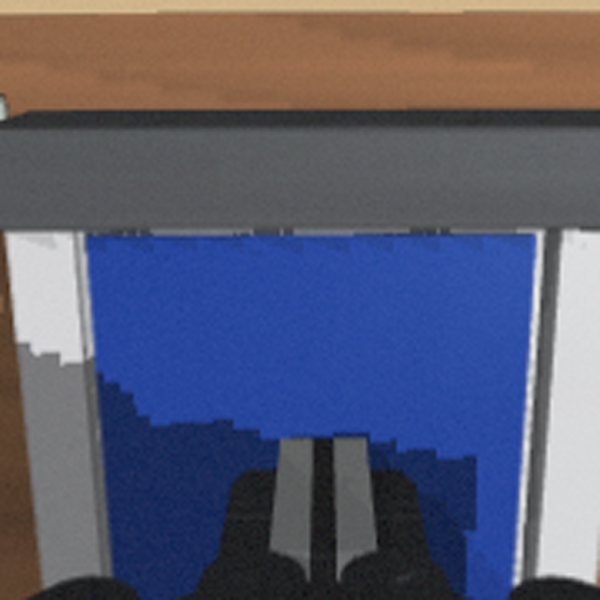

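The blank's front edge meets the dark stop at row ~232 in the crop, and the fingers slid about 2 mm over it. That fits it being home. One slightly firmer pull to make sure, still within the force limit.

Call:
servo_tool(increments=[[0,0,0.02,0,0,0,1],[0,0,0.02,0,0,0,1],[0,0,0,0,0,0,1],[0.05,0,0,0,0,0,1],[0.05,0,0,0,0,0,1]])

```text
clock: 17.3
position: [0.4754, -0.0381, 0.041]
ee_rot: [0.01, 0.03, 0.999, -0.001]
contact_force: [10.0, 2.3, 11.1]
width: 0.0001
gripper_force: 5.4
```

```bash
python3 edge.py; python3 st.py; python3 fz.py
```

```text
(233, np.int64(191)) [array([-99.1, -21.4]), array([-98.7, -21.7])]
(259, np.int64(191)) [array([-99.1,  -8.6]), array([-98.6,  -8.7])]
(286, np.int64(191)) [array([-99.1,   4.6]), array([-98.6,   4.7])]
(312, np.int64(190)) [array([-99.6,  17.4]), array([-99.1,  17.6])]
17.35 [ 0.4753 -0.0381  0.041 ] jig mm [-55.9  -0.7] [ 0.01    0.0305  0.9995 -0.001 ]
F [ 9.04  1.76 11.37]
```

Under more pull the tool did not move, so the blank is against the stop. Lifting off, then going to the outer side of the knob.

Call:
servo_tool(increments=[[0,0,-0.3,0,0,0,1],[0,0,-1,0,0,0,1],[0,0,-3,0,0,0,1],[0,0,-4,0,0,0,1],[0,0,-2.5,0,0,0,1]])

```text
clock: 18.15
position: [0.4655, -0.0368, 0.1476]
ee_rot: [0.0, 0.03, 1.0, -0.0]
contact_force: [-0.4, 0.1, 1.0]
width: 0.0
gripper_force: 0.0
```

Call:
servo_tool(increments=[[-1.5,2.6,0,0,0,0,1],[-1.5,2.6,0,0,0,0,1],[-1.5,2.6,0,0,0,0,1],[-1.5,2.6,0,0,0,0,1],[-1.5,2.6,0,0,0,0,1]])

```text
clock: 18.65
position: [0.5477, 0.0894, 0.1453]
ee_rot: [-0.001, 0.03, 1.0, -0.0]
contact_force: [0.6, -1.4, 0.2]
width: -0.0
gripper_force: 0.0
```

Call:
servo_tool(increments=[[0,0,0,0,0,0,1],[0,0,0,0,0,0,1],[0,0,0,0,0,0,1],[0,0,0,0,0,0,1],[0,0,0,0,0,0,1]])

```text
clock: 19.15
position: [0.5479, 0.0877, 0.1457]
ee_rot: [-0.0, 0.03, 1.0, -0.0]
contact_force: [0.5, -0.8, 0.5]
width: 0.0001
gripper_force: 0.0
```

```bash
python3 st.py; python3 fz.py; python3 edge.py; python3 - <<'E'
from h import *
c=optics.get_calibration("wrist");im=optics.get_image("wrist");save("w4.png",im)
for r in finder.tip_of("bolt_knob","wrist")[:2]: print(r,atz(c,r["at"],.056))
E
```

```text
19.15 [0.5479 0.0877 0.1457] jig mm [  9.3 129.1] [-2.000e-04  3.030e-02  9.995e-01 -1.000e-04]
F [ 0.22  0.23 -0.06]
(152, np.int64(91)) [array([-91.6,  32.1]), array([-91.8,  31.3])]
(154, np.int64(109)) [array([-78. ,  32.3]), array([-78.1,  31.5])]
(156, np.int64(129)) [array([-62.5,  32.2]), array([-62.5,  31.4])]
(158, np.int64(147)) [array([-48.1,  32.3]), array([-48. ,  31.5])]
{'at': [230.4, 243.1], 'p': 0.6} [0.5643572  0.05003325 0.056     ]
{'at': [169.3, 199.6], 'p': 0.28} [0.52486548 0.00566496 0.056     ]
```

View pics/w4.png

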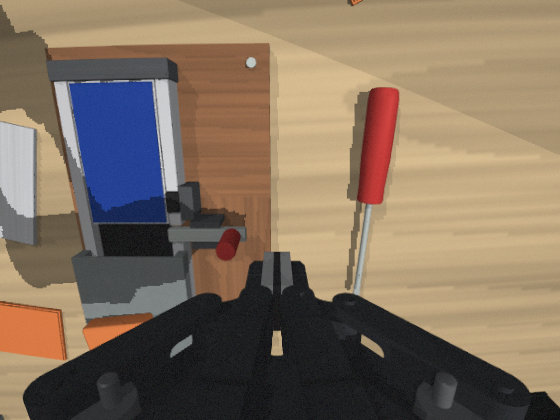

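The blank sits against the stop and its rear edge is clear of the bolt. The knob is at (229,244) in the picture, jig ≈ (28, 92.5), as given. Descending on its outer side.

Call:
servo_tool(increments=[[-1,0,2,0,0,0,1],[-1,0,2,0,0,0,1],[0,0,2.5,0,0,0,1],[0,0,2.0,0,0,0,1],[0,0,0,0,0,0,1]])

```text
clock: 20.1
position: [0.5661, 0.0872, 0.0578]
ee_rot: [-0.003, 0.03, 1.0, -0.0]
contact_force: [0.2, -0.2, -0.1]
width: -0.0002
gripper_force: 0.0
```

Call:
servo_tool(increments=[[0,-0.3,0,0,0,0,1],[0,-0.3,0,0,0,0,1],[0,-0.3,0,0,0,0,1],[0,0,0,0,0,0,1],[0,0,0,0,0,0,1]])

```text
clock: 20.6
position: [0.5683, 0.0781, 0.0613]
ee_rot: [0.001, 0.03, 1.0, 0.0]
contact_force: [0.0, 0.2, -0.3]
width: 0.0
gripper_force: 0.0
```

```bash
python3 st.py; python3 fz.py
```

```text
20.6 [0.5683 0.0781 0.0613] jig mm [ 30.2 120.8] [7.000e-04 2.990e-02 9.996e-01 1.000e-04]
F [-0.07  0.16  0.05]
```

Call:
servo_tool(increments=[[0,-0.4,0,0,0,0,1],[0,-0.4,0,0,0,0,1],[0,-0.4,0,0,0,0,1],[0,-0.4,0,0,0,0,1],[0,-0.4,0,0,0,0,1]])

```text
clock: 21.4
position: [0.5667, 0.0583, 0.0605]
ee_rot: [-0.0, 0.03, 1.0, 0.0]
contact_force: [-0.2, 2.6, -0.2]
width: -0.0002
gripper_force: 1.3
```

Call:
servo_tool(increments=[[0,-0.4,0,0,0,0,1],[0,-0.4,0,0,0,0,1],[0,-0.4,0,0,0,0,1],[0,-0.3,0,0,0,0,1],[0,0,0,0,0,0,1]])

```text
clock: 21.9
position: [0.5658, 0.0427, 0.0606]
ee_rot: [-0.0, 0.03, 1.0, -0.0]
contact_force: [-0.3, 0.1, -0.7]
width: -0.0002
gripper_force: 0.3
```

```bash
python3 st.py; python3 fz.py
```

```text
21.9 [0.5658 0.0427 0.0606] jig mm [29.7 85.2] [-0.000e+00  2.980e-02  9.996e-01 -3.000e-04]
F [ 0.    0.22 -0.06]
```

Call:
servo_tool(increments=[[0,-0.3,0,0,0,0,1],[0,-0.3,0,0,0,0,1],[0,-0.3,0,0,0,0,1],[0,-0.2,0,0,0,0,1],[0,-0.1,0,0,0,0,1]])

```text
clock: 22.7
position: [0.5651, 0.0312, 0.0606]
ee_rot: [0.0, 0.03, 1.0, 0.0]
contact_force: [0.2, 2.1, 0.8]
width: -0.0001
gripper_force: 1.3
```

```bash
python3 st.py; python3 - <<'E'
from h import *
im=optics.get_image("wrist");save("w5.png",im[100:340,130:450])
E
```

```text
22.7 [0.5651 0.0312 0.0606] jig mm [29.8 73.8] [1.000e-04 2.990e-02 9.996e-01 1.000e-04]
```

View pics/w5.png

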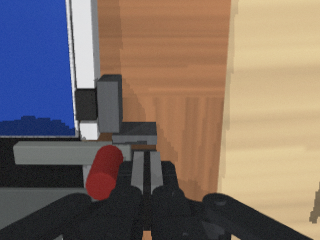

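The bolt is already crossing behind the blank. I'll push on to its end, watching for the force to rise.

Call:
servo_tool(increments=[[0,-0.1,0,0,0,0,1],[0,-0.1,0,0,0,0,1],[0,-0.1,0,0,0,0,1],[0,-0.1,0,0,0,0,1],[0,0,0,0,0,0,1]])

```text
clock: 23.25
position: [0.5649, 0.0275, 0.0606]
ee_rot: [0.0, 0.03, 1.0, 0.0]
contact_force: [0.8, 3.2, 1.7]
width: -0.0
gripper_force: 1.7
```

Call:
servo_tool(increments=[[0,-0.1,0,0,0,0,1],[0,-0.1,0,0,0,0,1],[0,-0.1,0,0,0,0,1],[0,-0.1,0,0,0,0,1],[0,0,0,0,0,0,1]])

```text
clock: 23.75
position: [0.5649, 0.027, 0.0607]
ee_rot: [0.0, 0.031, 1.0, 0.003]
contact_force: [0.4, 12.3, 0.2]
width: 0.0
gripper_force: 6.9
```

```bash
python3 st.py; python3 fz.py
```

```text
23.75 [0.5649 0.027  0.0607] jig mm [29.8 69.6] [4.000e-04 3.100e-02 9.995e-01 3.400e-03]
F [ 1.41 13.51  1.  ]
```

The bolt is hard against its end (13 N, no movement). Backing off, lifting and checking.

Call:
servo_tool(increments=[[0,1,0,0,0,0,1],[0,1.5,0,0,0,0,1],[0,1.5,0,0,0,0,1],[0,0,-3,0,0,0,1],[0,0,-4,0,0,0,1]])

```text
clock: 24.55
position: [0.5651, 0.0643, 0.1291]
ee_rot: [-0.003, 0.029, 1.0, -0.0]
contact_force: [1.2, 0.1, 0.3]
width: -0.0001
gripper_force: 0.0
```

Call:
servo_tool(increments=[[0,0,-4,0,0,0,1],[0,0,-2,0,0,0,1],[0,0,0,0,0,0,1],[0,0,0,0,0,0,1],[0,0,0,0,0,0,1]])

```text
clock: 25.05
position: [0.5658, 0.0635, 0.1889]
ee_rot: [-0.002, 0.03, 1.0, -0.0]
contact_force: [-0.6, -0.0, -0.2]
width: -0.0002
gripper_force: 0.0
```

```bash
python3 st.py; python3 - <<'E'
from h import *
im=optics.get_image("wrist");save("w6.png",im)
E
```

```text
25.05 [0.5658 0.0635 0.1889] jig mm [ 28.6 106.1] [-1.700e-03  2.960e-02  9.996e-01 -1.000e-04]
```

View pics/w6.png

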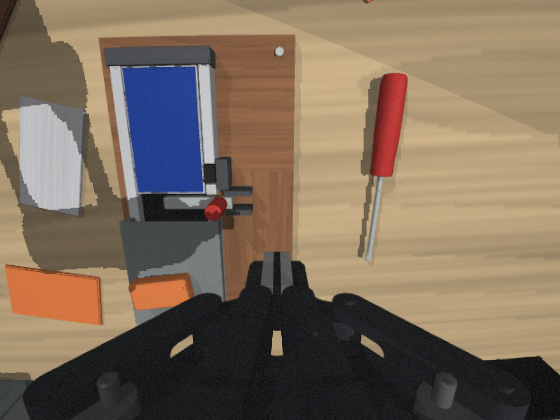

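The blank lies against the stop (front edge at row ~66), the bolt bar is across behind it at row ~202, the knob is in at (214,209) and the box is still on the cover. Handing in.

```bash
python3 -c "
from h import *
print(manip.sign_off())"
```

```text
the job is handed in; nothing more can be done
None
```

The blue blank is home against the end stop and the bolt is fully across behind it; the highest force I read on the blank was about 15 N in all (limit 18 N), nothing else on the bench was touched, and the job was handed in at about 25 s.

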